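# Roll a carving blank up its cradle and turn the keeper behind it

## Task

A round wooden roller blank lies at the foot of the sloped carving cradle. With the fingertips, roll it steadily up the gutter until it drops into the seat against the stop at the top; then push the peg of the turn-button round so that its bar lies square across the gutter behind the roller and the roller cannot roll back. Only push: do not lift the roller, flick it or let it run back down, and leave the other things on the bench where they are.

Things in the scene. Friction and masses are not known exactly. Their poses are not given: they have to be found in the camera images.
- cradle: Wooden carving cradle screwed to the bench: a level base board 340 x 172 x 15 mm carrying a sloped gutter between two wedge-shaped cheek boards. Origin: centre of the base's underside, on the bench. x (level) points up the slope from the open foot to the stop, y across the gutter towards the cheek with the turn-button, z up. It does not move.
- gutter (a point): On the gutter floor's centreline, 55 mm above the bench over the cradle's origin. x up-slope along the floor (10 degrees), y towards the turn-button's cheek, z square to the floor. In this frame: floor z = 0 from x = -145 to +85 mm, 92 mm wide; cheeks 20 mm thick, tops at z = 24; foot lip at x = -157 to -145, top at z = 8; stop face at x = 142, top at z = 38.
- seat (a point): Centre of the roller when home: in the seat, touching the stop. In the gutter frame x = 114, y = 0, z = 20 mm (on the floor the roller's centre is at z = 28). The seat: from x = 85 mm the floor dips at 18 degrees to the rest of the floor, 8 degrees below level, so the roller stays there by itself. Axes as the cradle's.
- roller: Turned limewood roller blank, a plain cylinder 56 mm in diameter and 84 mm long, about 130 g, smooth on the waxed floor, with pencil lines along it. Origin: its centre; y is its axis, which lies across the gutter (4 mm play at each end). It starts resting against the foot lip, centre about 125 mm down-slope from the gutter point; it rolls freely and runs back if let go on the slope.
- turn_button (a joint): Angle (rad) of a dark wood bar, 86 x 18 x 14 mm, lying on the +y cheek (underside z = 24 mm) and pivoted square to the floor at x = 73, y = 56 mm in the gutter frame. 0: points down-slope along the cheek; negative: peg end swung outwards; positive: inwards over the gutter; 1.57: square across, 4 mm behind a seated roller. Starts at -0.7 to 0; about 1 N at the peg turns it; it stays where left.
- peg (a point): Upright finger peg on the free end of the turn-button, 12 mm in diameter, 21 mm tall above the bar, 62 mm from the pivot. This point is on its axis at mid-height, 49 mm above the floor plane of the gutter (z in the gutter frame); it goes round the pivot with the bar.
- spare_blank: Bystander: a second, identical blank standing on end on the bench beside the cradle, 84 mm tall. Origin: centre of its underside.
- gouge: Bystander: carving gouge 220 mm long with a wooden handle, lying beside the cradle. Origin: under its middle.
- skew_chisel: Bystander: skew carving chisel 220 mm long, lying to one side. Origin: under its middle.
- mug: Bystander: white mug, 80 mm wide, 85 mm tall. Origin: centre of its underside.
- mallet: Bystander: small round carver's mallet standing on its head, 72 mm wide, 180 mm tall. Origin: centre of its underside.
- wax_tin: Bystander: round tin 76 mm wide, 50 mm tall. Origin: centre of its underside.
- brush: Bystander: bench brush lying beside the cradle on its -y side. Origin: centre of its underside.

How it is judged:
By the outcome, as a careful person would: the job done as asked, in the order asked, and still so for the second after the job is handed in, with the robot touching nothing.
It also fails if it takes over 64 s, if anything falls off the work surface, if the arm or the gripper's body presses on something with over 40 N, if the wrist force passes 120 N, or if a joint passes its speed limit or range.

## Robot

A 7-joint arm with a two-finger parallel gripper is mounted at the origin on the work surface. World frame = base frame: x ahead of the robot, y to its left, z up, the work surface at z = 0. Lengths are in m, angles in rad, forces in N, time in s.
With the tool pointing down it reaches from about 0.425 to 0.875 m from the base axis. Payload 8.4 kg.
Tool frame: the origin (TCP) lies on the mounting face of the last link; the fingertips stand 182 mm ahead of it and the grasp point (between the pads) lies 164 mm ahead of it (env.grip_depth is the z of the grasp point in the tool frame, in m); z points along the fingers, y is the direction in which the jaws open and shut (so a half turn about z gives the same grasp; the last joint's range is limited). The gripper opens to 87 mm and grips with 3 to 60 N. Pads are 19 mm wide; open, the fingers measure 117 mm over their backs; the gripper's body (75 mm by 190 mm) begins 51 mm behind the grasp point.
Start: joints at [-1.417, 0.333, 0.04, 1.465, -0.013, 1.343, -0.059], TCP at [0.163, 0.629, 0.405] pointing down, gripper open.
Joint ranges: [-2.58, 2.58], [-0.38, 2.09], [-1.3, 1.39], [0.25, 2.4], [-1.5, 4.64], [0.08, 2.09], [-2.65, 2.65]. Speed limits (rad/s): [2.22, 2.22, 2.79, 2.79, 3.14, 3.14, 3.14].

## Interface

Orientations are given as a unit quaternion [w, x, y, z].
In Python, from cell import env gives the robot as it stands.
- The arm moves only by the tool carry_out, never from a script. Its arguments are lists of equal length, an entry for each row: "translation": the shift along the world's x, y, z in cm, a list of three; "twist": the turn about the world's z in degrees; "grip": the finger opening in cm, from 0 to 8.7. A call has 1 to 10 rows; each row shifts and turns the pose as measured when the row begins; what a row does not reach is not made up. A row lasts 1/10 s, in which the tool goes at most 50 mm and 8.59 degrees, less where a joint would pass 70% of its speed; a pose out of reach is approached as far as the arm can. A call with a gripper value outside its range is refused whole. The fingers move at their own pace and stop on an object; "squeeze" is the grip in N (left out, the last holds). Time passes only in rows, so rows that do not move let the fingers close. It gives the time, the measured TCP pose, the force and the opening at its end, in the units of the state.
- env.read_state(): the state, without advancing time (a new reading comes with each control period).
- env.camera(name): name is "scene" or "top" or "wrist"; returns a dict with "image" (420x560x3 uint8, red, green, blue), "fx", "fy", "cx", "cy" (pixels), "R" (3x3) and "t" (3): a world point X has camera coordinates R X + t; the wrist camera has in their place "mount" (4x4, takes a point from camera to tool coordinates, whose origin is the TCP and whose axes are the flange's). Camera axes: x right, y down, z forward; pixel columns grow to the right and rows downward; lengths in m; the calibration is good to about 2 mm. A picture is of the moment at which its call begins: read the wrist's pose just before it. There is no depth.
- env.finish_job(): hands the job in, once; it reports no verdict.
The state is a dict: "clock": time; "joint_positions": joint angles; "qd": joint speeds; "tau": joint torques, N m; "eef_pos": TCP position; "tool_rot": TCP orientation; "ft_force": force on the tool from outside, world axes, zero at the start; "wrist_torque": the same for the moment, N m; "finger_gap": finger opening in m.
Only numpy, scipy, OpenCV 4.12 (cv2) and the standard library are available. Lean on these libraries where they do the work, as an engineer would, in place of code of your own. Each camera call takes 0.05 s, during which the arm holds its last target.

## Working session

There is one attempt and no reset: what is moved stays moved. The work goes in short steps, Python scripts to look and compute and a tool call to move; the robot and the scene stay as the last step left them, time stands still between calls to the robot, and variables do not carry over. Pictures are saved under pics/ and viewed, and the job is handed in when it is done.

Besides the shell and the picture viewer there is one more tool, called after "Call:" by a JSON object that holds its "name" and its "arguments", one argument or row to a line. carry_out: Moves the arm, as the interface text tells. Its arguments: {"type":"object","properties":{"translation":{"type":"array","items":{"type":"array","items":{"type":"number"}}},"twist":{"type":"array","items":{"type":"number"}},"grip":{"type":"array","items":{"type":"number"}},"squeeze":{"type":"number"}},"required":["translation","twist","grip"]}

```bash
mkdir -p pics; ls
python3 - <<'E'
from cell import env
import cv2
s=env.read_state();print(s)
for n in("scene","top","wrist"):
    c=env.camera(n);cv2.imwrite(f"pics/{n}0.png",c["image"][:,:,::-1])
    print(n,{k:c[k] for k in c if k!="image"})
E
```

```text
pics
{'clock': 0.0, 'joint_positions': array([-1.4172064 ,  0.33386864,  0.03986598,  1.46625951, -0.01341713,
        1.34329721, -0.05848981]), 'qd': array([0.00049028, 0.00126889, 0.00100512, 0.00033782, 0.00157477,
       0.00014651, 0.00188277]), 'tau': array([ 2.73924607e-04, -6.56370735e+01,  1.33512966e+00, -4.03795373e+01,
       -5.98621485e-02,  4.48471110e-02,  1.45001468e-04]), 'eef_pos': array([0.16252679, 0.62916884, 0.40389201]), 'tool_rot': array([-5.59633640e-05,  1.26060323e-01,  9.92022268e-01, -7.81407596e-04]), 'ft_force': array([-0.05530055, -0.05844765, -0.74477037]), 'wrist_torque': array([-0.00775759, -0.04584405,  0.01996344]), 'finger_gap': 0.08697350356548382}
scene {'fx': 496.8019850656432, 'fy': 496.8019850656432, 'cx': 285.46325378036033, 'cy': 216.71141783813133, 'R': array([[ 1.75655244e-01,  9.84451716e-01, -2.31924637e-04],
       [ 7.12252535e-01, -1.27249500e-01, -6.90292612e-01],
       [-6.79589259e-01,  1.21088329e-01, -7.23530273e-01]]), 't': array([-0.11673782, -0.33465213,  1.71672125])}
top {'fx': 448.71324627069583, 'fy': 448.71324627069583, 'cx': 293.1874076524211, 'cy': 210.19257032082814, 'R': array([[ 0.01285689, -0.99984692, -0.01186778],
       [-0.98353373, -0.01050562, -0.18041906],
       [ 0.18026676,  0.01399199, -0.98351823]]), 't': array([0.01772899, 0.5958474 , 1.37735925])}
wrist {'fx': 316.7060560793809, 'fy': 316.7060560793809, 'cx': 280.07441737041955, 'cy': 212.56994472279467, 'mount': array([[ 6.90912155e-04, -9.69579073e-01, -2.44777334e-01,
         6.70469299e-02],
       [ 9.99999346e-01,  8.92924101e-04, -7.14317851e-04,
         5.70689875e-05],
       [ 9.11155221e-04, -2.44776681e-01,  9.69579056e-01,
         2.04872052e-02],
       [ 0.00000000e+00,  0.00000000e+00,  0.00000000e+00,
         1.00000000e+00]])}
```

View pics/scene0.png

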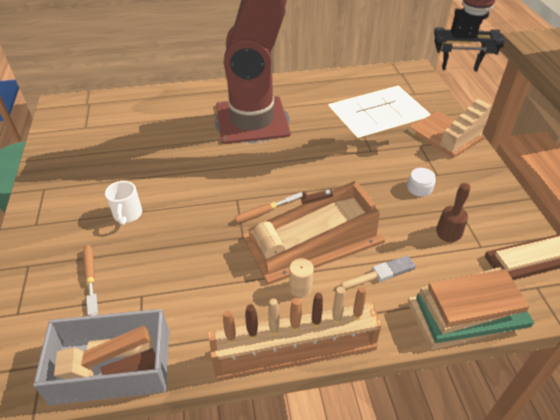

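View pics/top0.png

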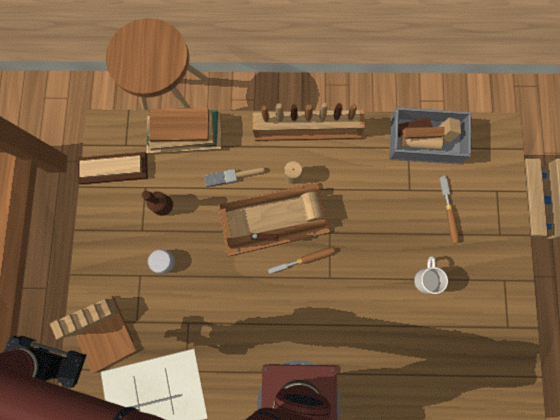

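View pics/wrist0.png

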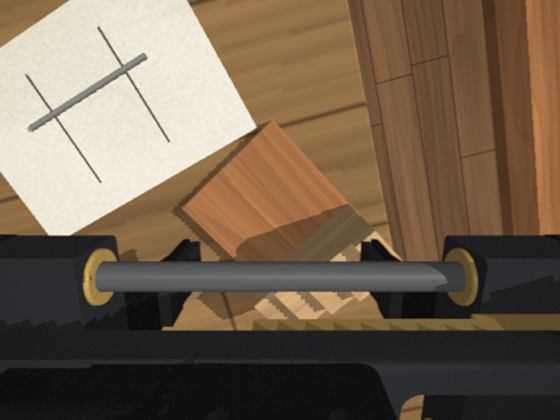

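Run:
```python
import cv2
a=cv2.imread("pics/top0.png")[170:270,200:350];cv2.imwrite("pics/topz.png",cv2.resize(a,None,fx=5.3,fy=5.3,interpolation=cv2.INTER_CUBIC))
a=cv2.imread("pics/scene0.png")[170:290,230:390];cv2.imwrite("pics/scenez.png",cv2.resize(a,None,fx=5,fy=5,interpolation=cv2.INTER_CUBIC))
```

```text
(no output)
```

View pics/topz.png

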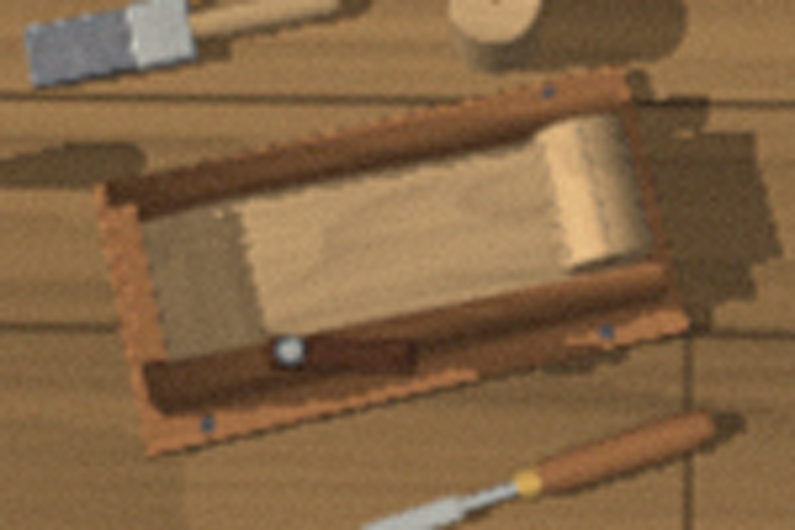

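View pics/scenez.png

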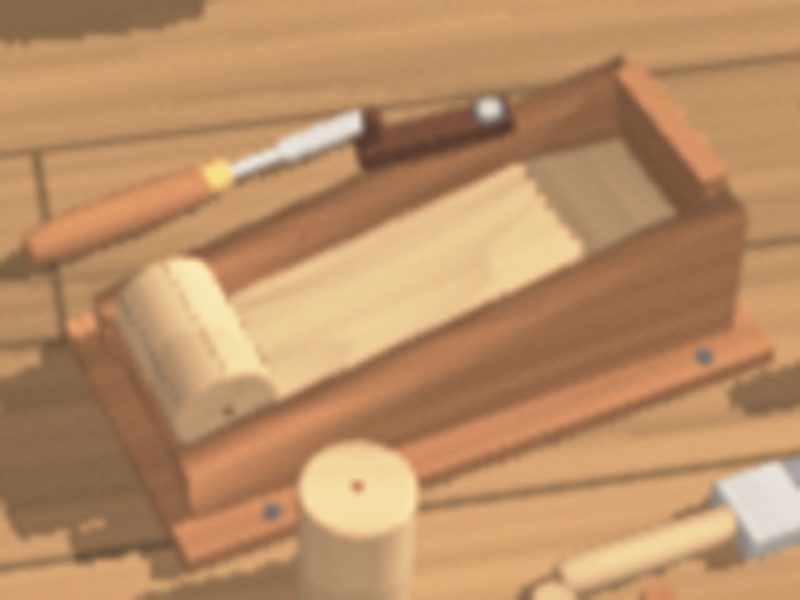

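```bash
cat > h.py <<'E'
from cell import env
import numpy as np, cv2
from scipy.spatial.transform import Rotation as Ro
C={}
def cam(n):
    if n not in C: C[n]=env.camera(n)
    return C[n]
def ray(c,u,v):
    d=c["R"].T@np.array([(u-c["cx"])/c["fx"],(v-c["cy"])/c["fy"],1]); o=-c["R"].T@c["t"]; return o,d/np.linalg.norm(d)
def plane(c,u,v,z):
    o,d=ray(c,u,v); return o+d*(z-o[2])/d[2]
def tri(rs):
    A=sum(np.eye(3)-np.outer(d,d) for o,d in rs); b=sum((np.eye(3)-np.outer(d,d))@o for o,d in rs)
    p=np.linalg.solve(A,b); return p,[np.linalg.norm(np.cross(p-o,d)) for o,d in rs]
def proj(c,X):
    p=c["R"]@X+c["t"]; return np.array([c["fx"]*p[0]/p[2]+c["cx"],c["fy"]*p[1]/p[2]+c["cy"]])
E
python3 - <<'E'
from h import *
np.set_printoptions(precision=4,suppress=True)
T=lambda u,v:(u/5.3+200-.4,v/5.3+170-.4); S=lambda u,v:(u/5+230-.4,v/5+170-.4)
t,s=cam("top"),cam("scene")
obs=[]
for nm,c,p,l in [("foot+y",t,T(690,325),(-.17,.086)),("stop+y",t,T(152,454),(.17,.086)),("foot-y",t,T(632,66),(-.17,-.086)),
 ("foot-y",s,S(190,562),(-.17,-.086)),("stop-y",s,S(774,350),(.17,-.086)),("foot+y",s,S(68,325),(-.17,.086))]:
    P=plane(c,*p,.015); print(nm,P); obs.append((P[:2],l))
A=np.array([o[0] for o in obs]);L=np.array([o[1] for o in obs])
am,lm=A.mean(0),L.mean(0)
H=(L-lm).T@(A-am); th=np.arctan2(H[0,1]-H[1,0],H[0,0]+H[1,1])
R=np.array([[np.cos(th),-np.sin(th)],[np.sin(th),np.cos(th)]]); o=am-R@lm
print("yaw",th,np.degrees(th),"o",o); print("res",A-(L@R.T+o))
rt,rs=ray(t,*T(290,350)),ray(s,*S(488,108)); pv=tri([rt,rs]);print("pivot",pv)
pg=tri([ray(t,*T(400,354)),ray(s,*S(370,118))]);print("peg",pg)
Rg=Ro.from_euler('z',th).as_matrix()@Ro.from_euler('y',-np.radians(10)).as_matrix()
og=np.array([o[0],o[1],.055])
for n,p in(("pivot",pv[0]),("peg",pg[0])): print(n,"gutter",Rg.T@(p-og))
for n,g in(("pivot",(.073,.056,.038)),("seat",(.114,0,.02)),("roller",(-.125,0,.028))):
    X=Rg@np.array(g)+og; a=proj(t,X);b=proj(s,X); print(n,X,((a-[199.6,169.6])*5.3),((b-[229.6,169.6])*5))
E
```

```text
foot+y [ 0.5356 -0.0945  0.015 ]
stop+y [0.4528 0.2328 0.015 ]
foot-y [ 0.6986 -0.0585  0.015 ]
foot-y [ 0.701  -0.0512  0.015 ]
stop-y [0.6188 0.2749 0.015 ]
foot+y [ 0.5353 -0.0919  0.015 ]
yaw 1.8133643490250155 103.89812391862135 o [0.5767 0.0903]
res [[ 0.0015  0.0009]
 [ 0.0004 -0.0018]
 [-0.0025 -0.0044]
 [-0.0001  0.0029]
 [-0.0006 -0.001 ]
 [ 0.0012  0.0035]]
pivot (array([0.5057, 0.1407, 0.1087]), [np.float64(0.000396190308684227), np.float64(0.0003961903086842006)])
peg (array([0.5039, 0.0775, 0.1103]), [np.float64(0.000401453728693777), np.float64(0.0004014537286938052)])
pivot gutter [0.0743 0.0568 0.0414]
peg gutter [0.0146 0.0738 0.0536]
pivot [0.5067 0.1402 0.1051] [292.1933 349.22  ] [487.8543 114.1961]
seat [0.5506 0.1959 0.0945] [200.6936 275.5667] [610.007  173.0646]
roller [ 0.6074 -0.0339  0.0609] [593.9704 194.7611] [193.3291 354.8516]
```

Top view: the foot is on the right with the roller at zoom (595,190). The white pivot screw is at (290,350) and the bar's peg end at (400,354), pointing outward. The triangulated pivot agrees with the text to within 3 mm. Next I move above the foot.

Call:
{"name": "carry_out", "arguments": {
  "translation": [
    [2.5, -3.9, 0],
    [2.5, -3.9, 0],
    [2.5, -3.9, 0],
    [2.5, -3.9, 0],
    [2.5, -3.9, 0],
    [2.5, -3.9, 0],
    [2.5, -3.9, 0],
    [2.5, -3.9, 0],
    [2.5, -3.9, 0],
    [2.5, -3.9, 0]
  ],
  "twist": [-6, -6, -6, -6, -6, -6, -6, -6, -6, -6],
  "grip": [4, 4, 4, 4, 4, 4, 4, 4, 4, 4]
}}

```text
clock: 1.25
eef_pos: [0.4131, 0.2274, 0.4023]
tool_rot: [-0.002, 0.616, 0.787, 0.001]
ft_force: [0.2, 0.6, 0.6]
finger_gap: 0.0398
```

Call:
{"name": "carry_out", "arguments": {
  "translation": [
    [2.5, -3.8, 0],
    [2.5, -3.8, 0],
    [2.5, -3.8, 0],
    [2.5, -3.8, 0],
    [2.5, -3.8, 0],
    [2.5, -3.8, 0],
    [2.5, -3.8, 0],
    [2.5, -3.7, 0],
    [0.5, 0, 0]
  ],
  "twist": [0, 0, 0, 0, 0, 0, 0, 0, 0],
  "grip": [4, 4, 4, 4, 4, 4, 4, 4, 4]
}}

```text
clock: 2.15
eef_pos: [0.6241, -0.0963, 0.4042]
tool_rot: [-0.0, 0.62, 0.785, 0.003]
ft_force: [-1.1, -0.9, -0.2]
finger_gap: 0.0404
```

```bash
cat >> h.py <<'E'
def wrist():
    s=env.read_state(); c=env.camera("wrist"); q=s["tool_rot"]; Rt=Ro.from_quat([q[1],q[2],q[3],q[0]]).as_matrix()
    M=c["mount"]; Rc=Rt@M[:3,:3]; tc=s["eef_pos"]+Rt@M[:3,3]; c["R"]=Rc.T; c["t"]=-Rc.T@tc; return s,c
TH=1.81336; OG=np.array([.5767,.0903,.055]); RG=Ro.from_euler('z',TH).as_matrix()@Ro.from_euler('y',-np.radians(10)).as_matrix()
def g2w(*g): return RG@np.array(g)+OG
def w2g(p): return RG.T@(np.array(p)-OG)
def tipg(s):
    q=s["tool_rot"]; Rt=Ro.from_quat([q[1],q[2],q[3],q[0]]).as_matrix(); return w2g(s["eef_pos"]+Rt@[0,0,.182])
def save(c,n,z=1.4): cv2.imwrite(n,cv2.resize(c["image"][:,:,::-1],None,fx=z,fy=z))
E
python3 - <<'E'
from h import *
s,c=wrist(); save(c,"pics/w1.png"); print(s["clock"],s["eef_pos"],s["tool_rot"],s["joint_positions"],tipg(s),s["ft_force"])
for g in((-.125,0,.056),(-.125,.042,.028),(-.125,-.042,.028),(.073,.056,.04),(-.145,.046,.024),(.142,-.046,.038)): print(g,proj(c,g2w(*g))*1.4)
t=env.camera("top");cv2.imwrite("pics/t1.png",t["image"][:,:,::-1])
E
```

```text
2.15 [ 0.62405893 -0.09627747  0.40419731] [-4.60071156e-04  6.19847963e-01  7.84714771e-01  3.31952528e-03] [-0.50573937  0.35818362  0.76713122  1.54555603 -0.25930924  1.33848291
  0.52287415] [-0.15967255 -0.00201025  0.19793533] [-1.06841431 -0.87594436 -0.20324716]
(-0.125, 0, 0.056) [388.12436877 199.05015998]
(-0.125, 0.042, 0.028) [328.92744273 191.55718633]
(-0.125, -0.042, 0.028) [447.45610353 190.5549004 ]
(0.073, 0.056, 0.04) [ 272.46463254 -202.10814953]
(-0.145, 0.046, 0.024) [325.92937874 218.09922429]
(0.142, -0.046, 0.038) [ 485.23606793 -413.74076434]
```

View pics/w1.png

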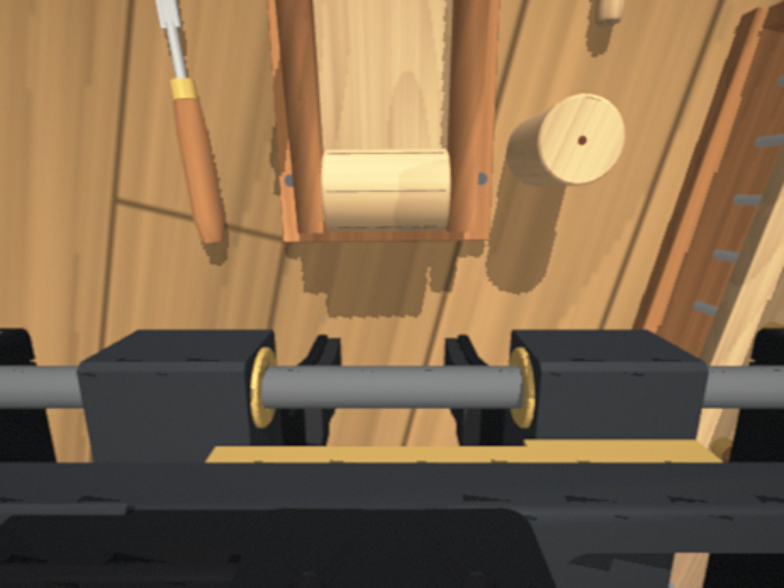

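The roller spans zoom columns 322–449 and rows 150–228, square in the gutter. That matches the predicted position within 3 px. I now descend behind it.

Call:
{"name": "carry_out", "arguments": {
  "translation": [
    [0, 0, -3.4],
    [0, 0, -3.4],
    [0, 0, -3.4],
    [0, 0, -3.4],
    [0, 0, -2.9],
    [0, 0, 0],
    [0, 0, 0]
  ],
  "twist": [0, 0, 0, 0, 0, 0, 0],
  "grip": [4, 4, 4, 4, 4, 4, 4]
}}

```text
clock: 2.95
eef_pos: [0.6212, -0.0787, 0.2361]
tool_rot: [-0.003, 0.612, 0.791, 0.008]
ft_force: [0.5, -0.2, 0.3]
finger_gap: 0.04
```

```bash
cat > chk.py <<'E'
from h import *
import sys
np.set_printoptions(precision=4,suppress=True)
s,c=wrist(); save(c,"pics/%s.png"%sys.argv[1]); print(s["clock"],s["eef_pos"],"tip gutter",tipg(s),s["ft_force"],"yaw",np.degrees(2*np.arctan2(s["tool_rot"][2],s["tool_rot"][1])))
d=s["eef_pos"]-OG; print("horiz local",d[0]*np.cos(TH)+d[1]*np.sin(TH),-d[0]*np.sin(TH)+d[1]*np.cos(TH))
for n in sys.argv[2:]:
    k=env.camera(n); i=k["image"][:,:,::-1]; i=i[165:275,195:355] if n=="top" else i[160:290,225:395]
    cv2.imwrite("pics/%s_%s.png"%(sys.argv[1],n),cv2.resize(i,None,fx=4.5,fy=4.5,interpolation=cv2.INTER_CUBIC))
E
python3 chk.py w2 scene
```

```text
2.95 [ 0.6212 -0.0787  0.2361] tip gutter [-0.1695 -0.0041  0.029 ] [ 0.4759 -0.2328  0.283 ] yaw 104.48340643887026
horiz local -0.17474993035080927 -0.0025752949581419396
```

View pics/w2_scene.png

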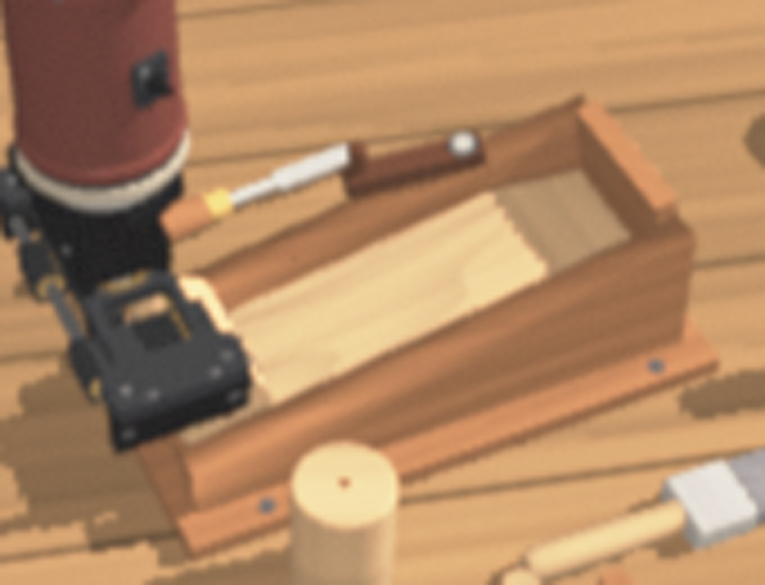

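View pics/w2.png

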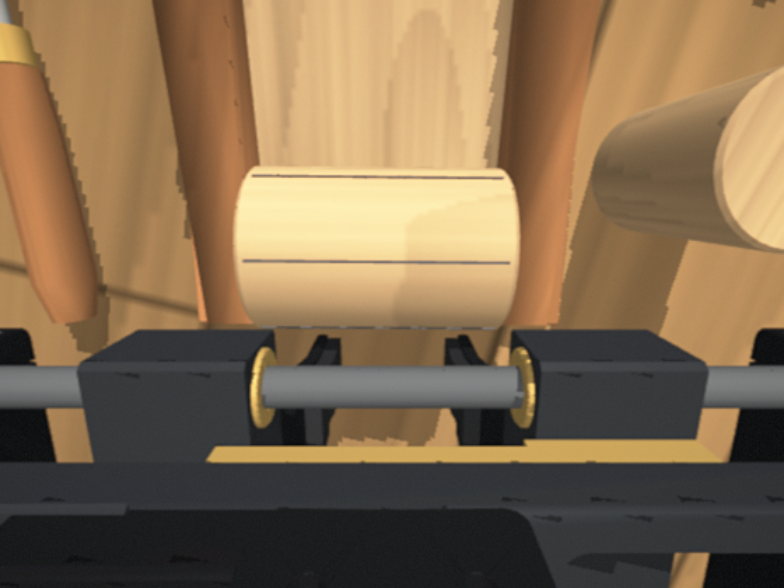

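The roller is untouched at the lip and the fingers are about 9 mm behind it, across its middle. I start rolling slowly.

Call:
{"name": "carry_out", "arguments": {
  "translation": [
    [-0.12, 0.2, -0.1],
    [-0.12, 0.2, -0.1],
    [-0.12, 0.2, -0.1],
    [-0.08, 0.3, 0],
    [-0.1, 0.39, 0.07],
    [-0.1, 0.39, 0.07],
    [-0.1, 0.39, 0.07],
    [-0.1, 0.39, 0.07],
    [-0.1, 0.39, 0.07],
    [-0.1, 0.39, 0.07]
  ],
  "twist": [-0.2, -0.2, -0.2, 0, 0, 0, 0, 0, 0, 0],
  "grip": [4, 4, 4, 4, 4, 4, 4, 4, 4, 4]
}}

```text
clock: 4.05
eef_pos: [0.6117, -0.0447, 0.2432]
tool_rot: [0.0, 0.617, 0.787, 0.011]
ft_force: [0.1, -1.7, -0.2]
finger_gap: 0.0396
```

```bash
python3 chk.py w3
```

```text
4.05 [ 0.6117 -0.0447  0.2432] tip gutter [-0.1339 -0.0048  0.0299] [ 0.0658 -1.7466 -0.2247] yaw 103.78723888038999
horiz local -0.13945632874336725 -0.0015989249184707316
```

View pics/w3.png

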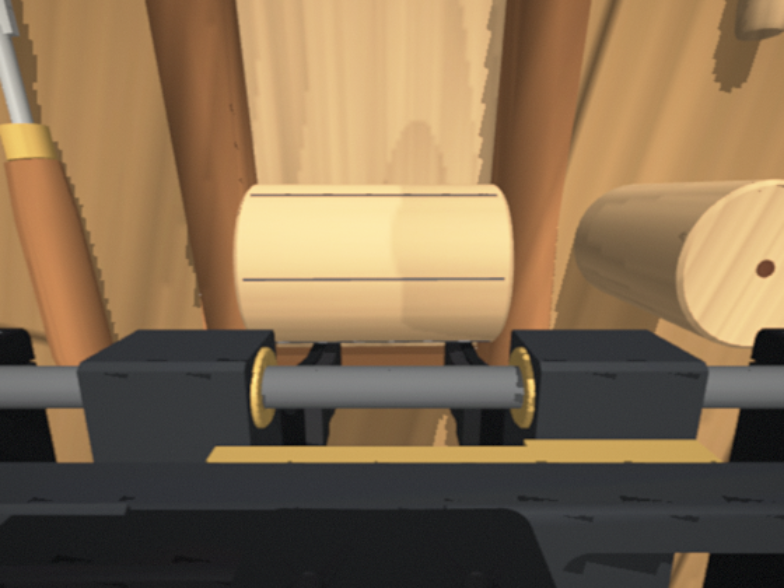

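Contact is made: the roller sits against both fingertips, square, and off the lip. Continuing.

Call:
{"name": "carry_out", "arguments": {
  "translation": [
    [-0.15, 0.48, 0.05],
    [-0.15, 0.48, 0.05],
    [-0.15, 0.48, 0.05],
    [-0.15, 0.48, 0.05],
    [-0.15, 0.48, 0.05],
    [-0.15, 0.48, 0.05],
    [-0.15, 0.48, 0.06],
    [-0.15, 0.48, 0.06],
    [-0.15, 0.48, 0.06],
    [-0.15, 0.48, 0.06]
  ],
  "twist": [0, 0, 0, 0, 0, 0, 0, 0, 0, 0],
  "grip": [4, 4, 4, 4, 4, 4, 4, 4, 4, 4]
}}

```text
clock: 5.1
eef_pos: [0.5953, 0.008, 0.2491]
tool_rot: [-0.0, 0.617, 0.787, 0.011]
ft_force: [-0.0, -0.7, 0.3]
finger_gap: 0.0404
```

```bash
python3 chk.py w4
```

```text
5.1 [0.5953 0.008  0.2491] tip gutter [-0.0785 -0.0015  0.0261] [-0.0106 -0.7105  0.278 ] yaw 103.81030158042505
horiz local -0.08434074570321762 0.001667120396538744
```

View pics/w4.png

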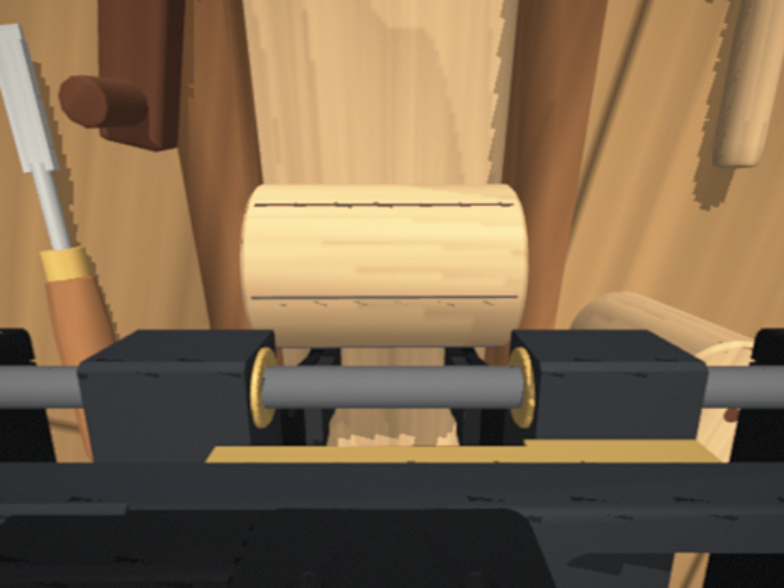

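The roller is following well, and its pencil lines show that it is rolling. The peg is visible at (86,101).

Call:
{"name": "carry_out", "arguments": {
  "translation": [
    [-0.12, 0.49, 0.08],
    [-0.12, 0.49, 0.08],
    [-0.12, 0.49, 0.08],
    [-0.12, 0.49, 0.08],
    [-0.12, 0.49, 0.08],
    [-0.12, 0.49, 0.08],
    [-0.12, 0.49, 0.08],
    [-0.12, 0.49, 0.08],
    [-0.12, 0.49, 0.08],
    [-0.12, 0.49, 0.08]
  ],
  "twist": [0, 0, 0, 0, 0, 0, 0, 0, 0, 0],
  "grip": [4, 4, 4, 4, 4, 4, 4, 4, 4, 4]
}}

```text
clock: 6.15
eef_pos: [0.5822, 0.0618, 0.2578]
tool_rot: [-0.0, 0.617, 0.787, 0.011]
ft_force: [0.5, -0.8, 0.5]
finger_gap: 0.0401
```

```bash
python3 chk.py w5
```

```text
6.15 [0.5822 0.0618 0.2578] tip gutter [-0.0224 -0.0017  0.0251] [ 0.4836 -0.8192  0.487 ] yaw 103.82681671039028
horiz local -0.028975747153636173 0.0015018230310682315
```

View pics/w5.png

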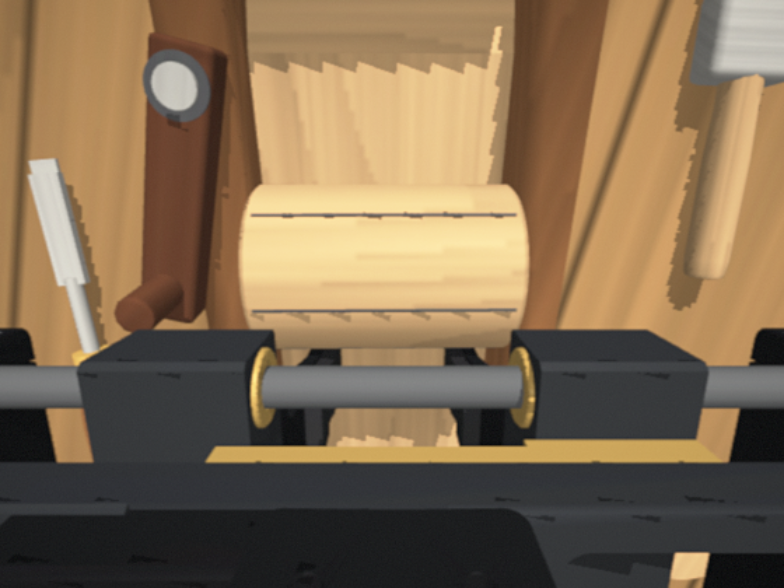

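Call:
{"name": "carry_out", "arguments": {
  "translation": [
    [-0.12, 0.49, 0.08],
    [-0.12, 0.49, 0.08],
    [-0.12, 0.49, 0.08],
    [-0.12, 0.49, 0.08],
    [-0.12, 0.49, 0.08],
    [-0.12, 0.49, 0.08],
    [-0.12, 0.49, 0.08],
    [-0.12, 0.49, 0.08],
    [-0.1, 0.39, 0.07],
    [-0.07, 0.29, 0.05]
  ],
  "twist": [0, 0, 0, 0, 0, 0, 0, 0, 0, 0],
  "grip": [4, 4, 4, 4, 4, 4, 4, 4, 4, 4]
}}

```text
clock: 7.2
eef_pos: [0.5697, 0.1128, 0.2661]
tool_rot: [-0.0, 0.616, 0.787, 0.011]
ft_force: [-0.1, -0.5, 0.2]
finger_gap: 0.0397
```

```bash
python3 chk.py w6
```

```text
7.2 [0.5697 0.1128 0.2661] tip gutter [ 0.0308 -0.0017  0.0242] [-0.0776 -0.5445  0.1536] yaw 103.87516016255111
horiz local 0.02350141535678677 0.001384050060460989
```

View pics/w6.png

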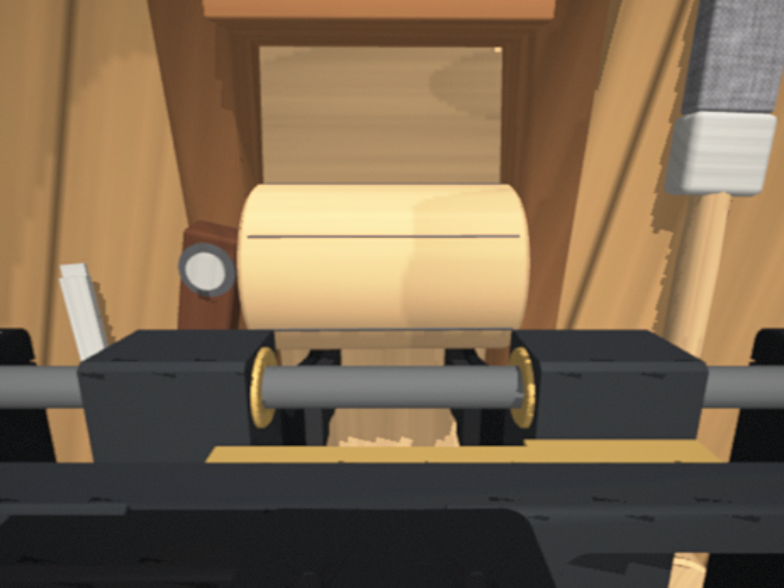

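Call:
{"name": "carry_out", "arguments": {
  "translation": [
    [-0.07, 0.29, 0.05],
    [-0.07, 0.29, 0.05],
    [-0.07, 0.29, 0.05],
    [-0.07, 0.29, 0.05],
    [-0.07, 0.29, 0.05],
    [-0.07, 0.29, 0.0],
    [-0.07, 0.29, 0.0],
    [-0.07, 0.29, 0.0],
    [-0.07, 0.29, 0.0],
    [-0.05, 0.2, 0]
  ],
  "twist": [0, 0, 0, 0, 0, 0, 0, 0, 0, 0],
  "grip": [4, 4, 4, 4, 4, 4, 4, 4, 4, 4]
}}

```text
clock: 8.25
eef_pos: [0.5622, 0.1437, 0.2687]
tool_rot: [-0.001, 0.616, 0.787, 0.011]
ft_force: [1.6, 0.6, -0.3]
finger_gap: 0.04
```

```bash
python3 chk.py w7 scene
```

```text
8.25 [0.5622 0.1437 0.2687] tip gutter [ 0.0627 -0.0018  0.0212] [ 1.5849  0.6084 -0.3334] yaw 103.88053170805003
horiz local 0.05533157491328136 0.0012783243983515626
```

View pics/w7.png

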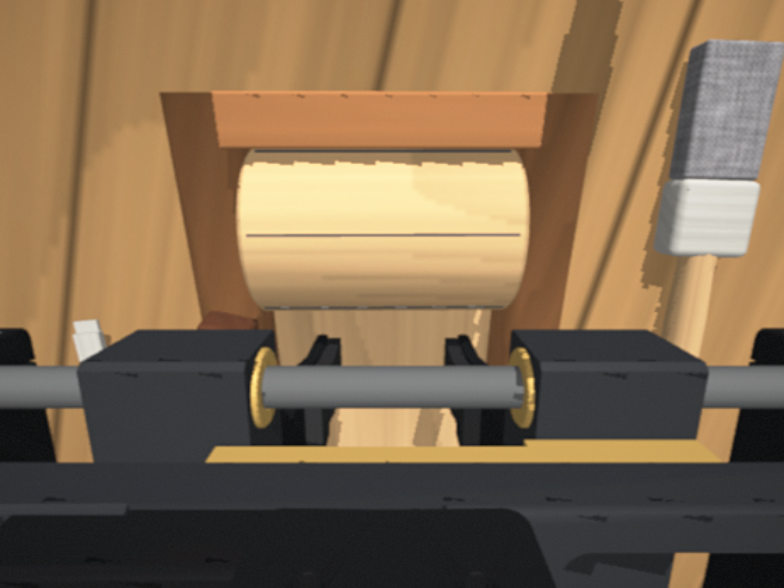

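The roller has dropped home against the stop; it spans rows 150–308 and touches the stop board. I back off and rise.

Call:
{"name": "carry_out", "arguments": {
  "translation": [
    [0.1, -0.4, 0],
    [0.2, -0.8, 0],
    [0.2, -0.8, 0.5],
    [0, 0, 2.5],
    [0, -1.0, 4],
    [0, -2, 4],
    [0, -2, 3],
    [0, 0, 0],
    [0, 0, 0]
  ],
  "twist": [0, 0, 0, 0, 0, 0, 0, 0, 0],
  "grip": [4, 4, 4, 4, 4, 2, 0, 0, 0]
}}

```text
clock: 9.25
eef_pos: [0.567, 0.0628, 0.4153]
tool_rot: [0.0, 0.619, 0.785, 0.01]
ft_force: [0.8, 0.9, 0.6]
finger_gap: 0.0154
```

```bash
python3 chk.py w8 scene top
python3 - <<'E'
from h import *
np.set_printoptions(precision=4,suppress=True)
E
```

```text
9.25 [0.567  0.0628 0.4153] tip gutter [0.0092 0.0131 0.1795] [0.7657 0.9477 0.6242] yaw 103.5037622561685
horiz local -0.02438361162025055 0.016059765194605245
```

View pics/w8.png

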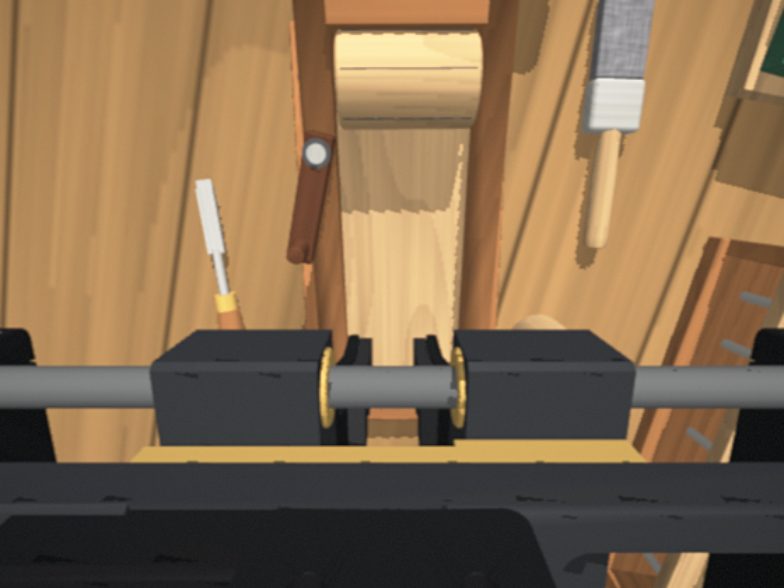

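View pics/w8_scene.png

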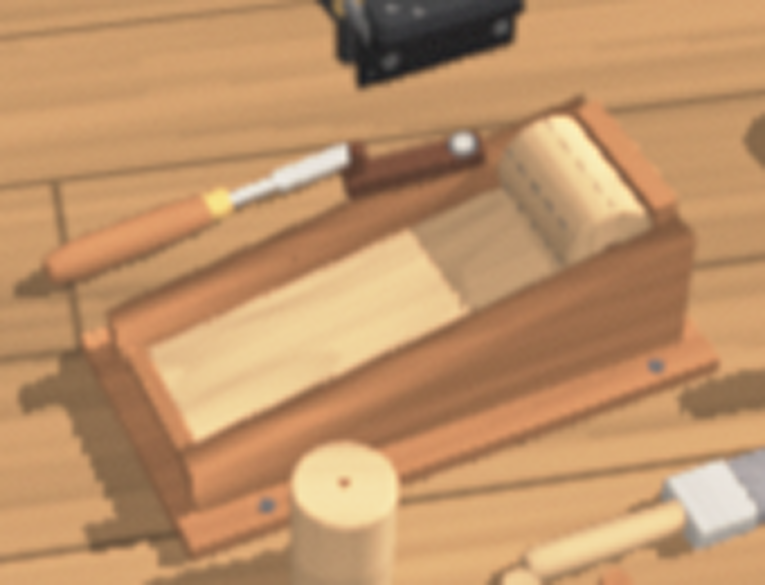

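Seated and stable. Next I measure the peg precisely and plan the push.

```bash
cat > plan.py <<'E'
from h import *
np.set_printoptions(precision=4,suppress=True)
def ong(c,u,v,zg):
    o,d=ray(c,u,v); og,dg=w2g(o),RG.T@d; return og+dg*(zg-og[2])/dg[2]
E
python3 - <<'E'
from plan import *
s,c=wrist()
print(proj(c,g2w(.073,.056,.039))*1.4, "seat rim top",proj(c,g2w(.114,0,.048))*1.4)
pv=ong(c,316/1.4,153/1.4,.039); pg=ong(c,298/1.4,254/1.4,.059); print(pv,pg)
d=(pg-pv)[:2]; a=np.arctan2(-d[1],-d[0]); print("angle",a,"len",np.hypot(*d))
n=np.array([np.cos(np.radians(50)),-np.sin(np.radians(50))])
q=tipg(s); q=g2w(*q); print("tip world",q,"yaw now",s["joint_positions"][6])
P=np.array([.073,.056])
for aa,off in [(a,.0255),(a,.0155)]+[(x,.0155) for x in (0,.3,.6,.9,1.2,1.4,1.57)]:
    f=P+.062*np.array([-np.cos(aa),-np.sin(aa)])-n*off
    print(round(aa,2),"tip world",g2w(f[0],f[1],.045))
E
```

```text
[320.7216 155.7052] seat rim top [412.9594  81.2446]
[0.0746 0.0588 0.039 ] [0.0159 0.0714 0.059 ]
angle -0.21160900773315894 len 0.060070788370956384
tip world [0.5687 0.0665 0.232 ] yaw now 0.17806511191368474
-0.21 tip world [0.4936 0.0576 0.0986]
-0.21 tip world [0.4995 0.0656 0.0997]
0 tip world [0.5124 0.0674 0.0995]
0.3 tip world [0.5296 0.0745 0.1   ]
0.6 tip world [0.5439 0.0862 0.1014]
0.9 tip world [0.554  0.1015 0.1036]
1.2 tip world [0.5592 0.1191 0.1064]
1.4 tip world [0.5596 0.1313 0.1084]
1.57 tip world [0.558  0.1415 0.1103]
```

Call:
{"name": "carry_out", "arguments": {
  "translation": [
    [-1.3, -0.2, 0],
    [-1.3, -0.2, 0],
    [-1.3, -0.2, 0],
    [-1.3, -0.2, 0],
    [-1.3, -0.2, 0],
    [-1.3, -0.2, 0],
    [0, 0, 0],
    [0, 0, 0],
    [0, 0, 0]
  ],
  "twist": [-8, -8, -8, -8, -8, -7, 0, 0, 0],
  "grip": [0, 0, 0, 0, 0, 0, 0, 0, 0]
}}

```text
clock: 10.35
eef_pos: [0.4846, 0.0582, 0.4051]
tool_rot: [0.002, 0.884, 0.467, 0.001]
ft_force: [-0.2, 0.6, -0.0]
finger_gap: 0.0004
```

```bash
python3 chk.py w9; python3 -c "
from h import *
s=env.read_state();print(g2w(*tipg(s)),s['joint_positions'],s['finger_gap'])"
```

```text
10.35 [0.4846 0.0582 0.4051] tip gutter [0.0199 0.0967 0.1672] [-0.1632  0.5829 -0.0424] yaw 55.69717729430774
horiz local -0.009013346328861756 0.09715064626914444
[0.48522736 0.05785194 0.22313838] [-0.98977221 -0.03973435  0.77158897  1.87804778  0.03160418  1.28943507
 -0.82618435] 0.0003182575021900134
```

View pics/w9.png

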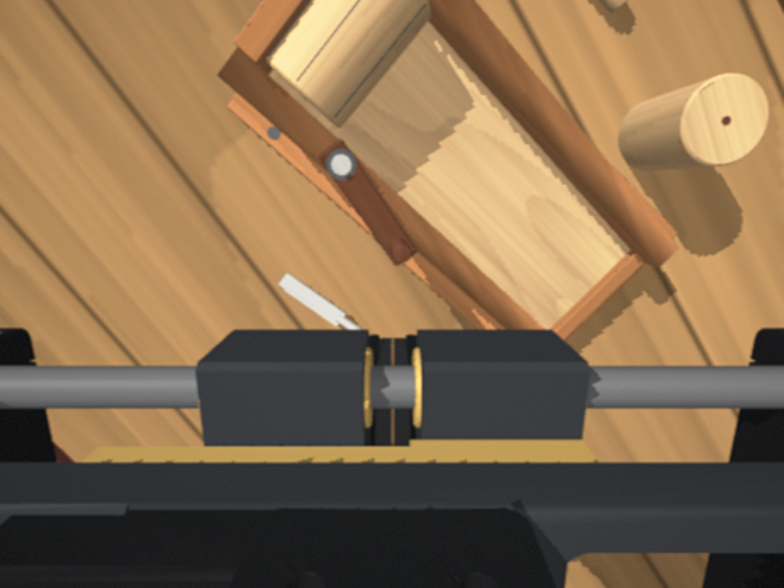

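Call:
{"name": "carry_out", "arguments": {
  "translation": [
    [0, 0, -3],
    [0, 0, -3],
    [0, 0, -3],
    [0, 0, -2.2],
    [0, 0, -1],
    [0, 0, 0],
    [0, 0, 0]
  ],
  "twist": [-1, -0.8, 0, 0, 0, 0, 0],
  "grip": [0, 0, 0, 0, 0, 0, 0]
}}

```text
clock: 11.1
eef_pos: [0.4877, 0.0586, 0.2798]
tool_rot: [0.004, 0.889, 0.457, 0.002]
ft_force: [0.3, -0.1, -1.0]
finger_gap: 0.0004
```

```bash
python3 chk.py w10 scene; python3 -c "
from h import *
s=env.read_state();print(g2w(*tipg(s)),s['joint_positions'],s['finger_gap'])"
```

```text
11.1 [0.4877 0.0586 0.2798] tip gutter [-0.003   0.0931  0.044 ] [ 0.2729 -0.1038 -1.0176] yaw 54.39832876391463
horiz local -0.009346481791380826 0.09400182292113245
[0.48911545 0.0578712  0.09823943] [-0.9493282   0.13421666  0.79721451  2.02746991 -0.10597656  1.01589131
 -0.72265202] 0.0007857912633468822
```

View pics/w10.png

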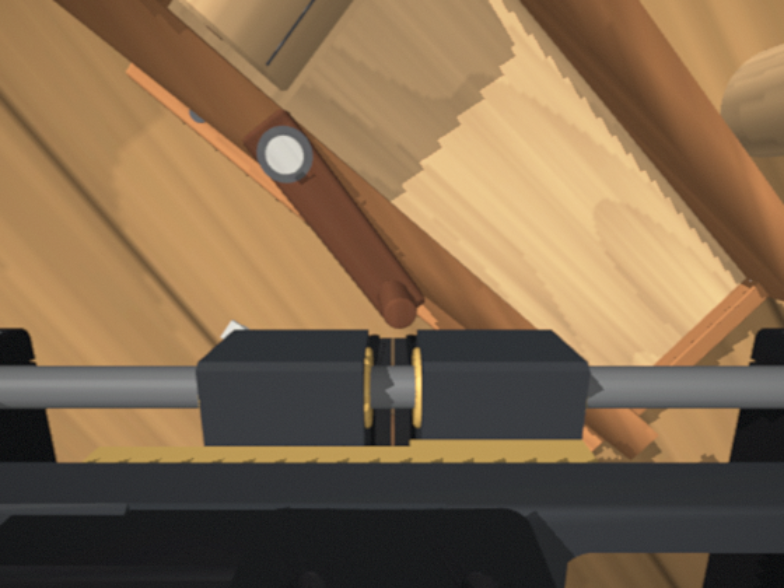

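View pics/w10_scene.png

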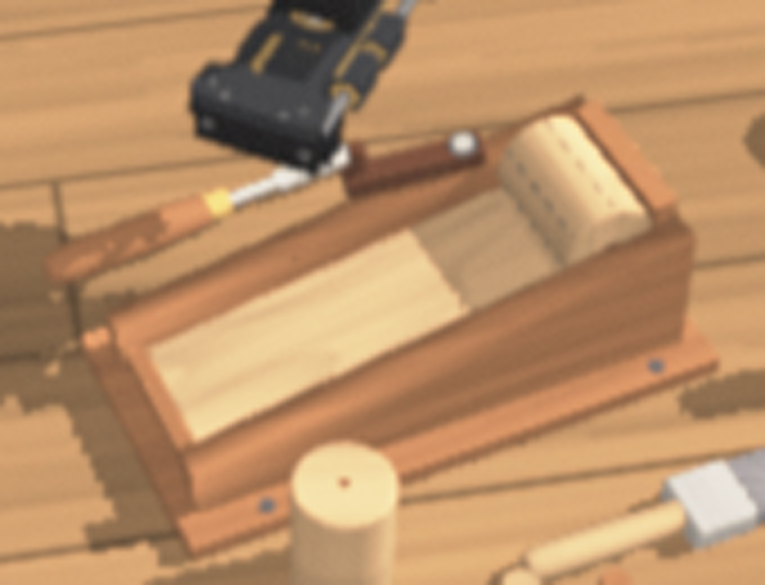

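Call:
{"name": "carry_out", "arguments": {
  "translation": [
    [0.35, 0.26, 0.05],
    [0.35, 0.26, 0.05],
    [0.35, 0.26, 0.05],
    [0.43, 0.06, 0],
    [0.43, 0.06, 0],
    [0.43, 0.06, 0],
    [0.43, 0.16, 0.02],
    [0.43, 0.18, 0.02],
    [0.43, 0.18, 0.02]
  ],
  "twist": [-0.4, 0, 0, 0, 0, 0, 0, 0, 0],
  "grip": [0, 0, 0, 0, 0, 0, 0, 0, 0]
}}

```text
clock: 12.1
eef_pos: [0.5275, 0.0732, 0.2847]
tool_rot: [0.004, 0.891, 0.453, 0.003]
ft_force: [-0.9, -0.1, -0.9]
finger_gap: 0.0003
```

```bash
python3 chk.py w11; python3 -c "
from h import *
s=env.read_state();print(g2w(*tipg(s)),s['joint_positions'],s['finger_gap'])"
```

```text
12.1 [0.5275 0.0732 0.2847] tip gutter [0.0023 0.0505 0.0481] [-0.8508 -0.1242 -0.8672] yaw 53.92857088567769
horiz local -0.004781910603183172 0.051896236410582205
[0.52980647 0.07277588 0.10284087] [-0.9126296   0.23722475  0.78415049  1.92902527 -0.18620608  1.04139044
 -0.67838167] 0.0005198146884566211
```

View pics/w11.png

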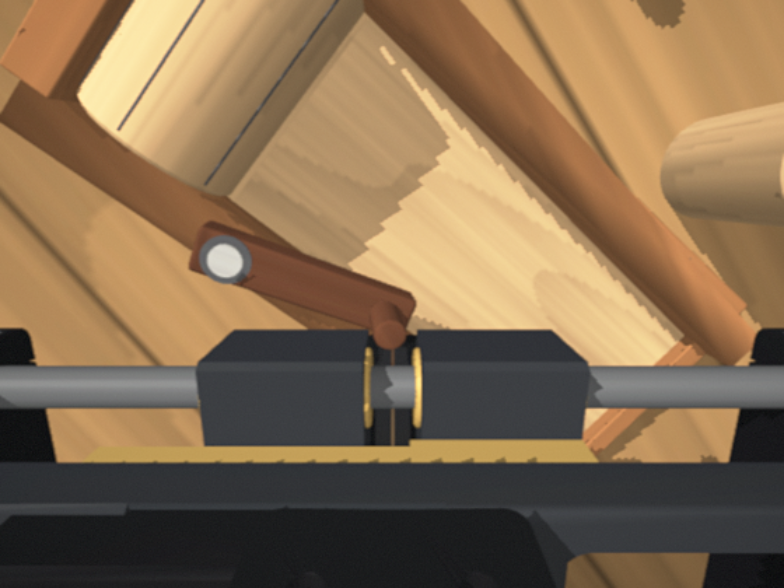

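Call:
{"name": "carry_out", "arguments": {
  "translation": [
    [0.36, 0.31, -0.02],
    [0.35, 0.33, -0.02],
    [0.35, 0.33, -0.02],
    [0.33, 0.34, 0],
    [0.27, 0.38, 0.04],
    [0.25, 0.38, 0.05],
    [0.24, 0.38, 0.05],
    [0.22, 0.39, 0.05],
    [0.15, 0.42, 0.06]
  ],
  "twist": [0, 0, 0, 0, 0, 0, 0, 0, 0],
  "grip": [0, 0, 0, 0, 0, 0, 0, 0, 0]
}}

```text
clock: 13.05
eef_pos: [0.5556, 0.1094, 0.2872]
tool_rot: [0.004, 0.891, 0.454, 0.004]
ft_force: [-0.7, -1.4, 0.1]
finger_gap: 0.0005
```

```bash
python3 chk.py w12; python3 -c "
from h import *
s=env.read_state();print(g2w(*tipg(s)),s['joint_positions'],s['finger_gap'])"
```

```text
13.05 [0.5556 0.1094 0.2872] tip gutter [0.0307 0.0142 0.0455] [-0.6755 -1.3701  0.114 ] yaw 53.974296490240405
horiz local 0.023585241140706724 0.01585021713566319
[0.55777039 0.10964751 0.10524447] [-0.91391242  0.31186905  0.75699437  1.84728769 -0.23632236  1.06597871
 -0.69548285] 0.0006332886738693005
```

View pics/w12.png

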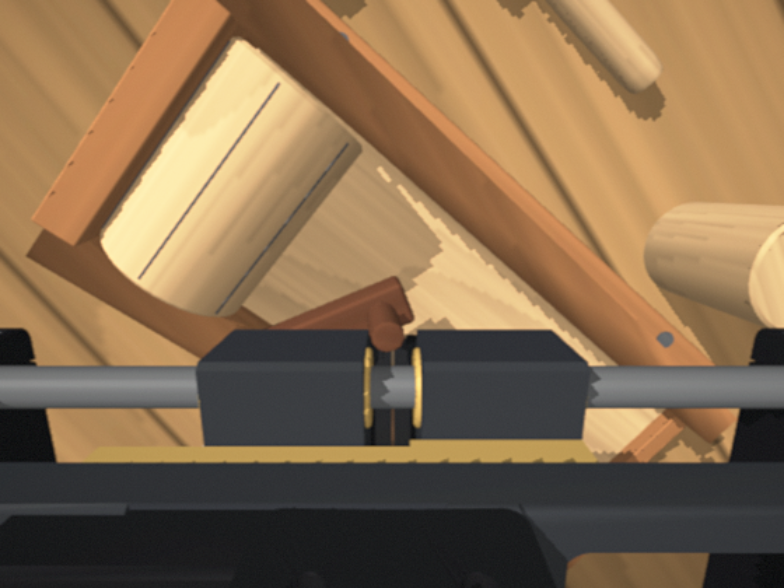

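Call:
{"name": "carry_out", "arguments": {
  "translation": [
    [0.08, 0.44, 0.05],
    [0.06, 0.44, 0.06],
    [0.02, 0.4, 0.06],
    [0.01, 0.35, 0.06],
    [0, 0.25, 0.05],
    [0, 0.1, 0.02],
    [0, 0, 0]
  ],
  "twist": [0, 0, 0, 0, 0, 0, 0],
  "grip": [0, 0, 0, 0, 0, 0, 0]
}}

```text
clock: 13.8
eef_pos: [0.5573, 0.1323, 0.2903]
tool_rot: [0.004, 0.891, 0.454, 0.004]
ft_force: [-1.2, -0.0, -0.1]
finger_gap: 0.0007
```

```bash
python3 chk.py w13 top scene; python3 -c "
from h import *
s=env.read_state();print(g2w(*tipg(s)),s['joint_positions'],s['finger_gap'])"
```

```text
13.8 [0.5573 0.1323 0.2903] tip gutter [0.0528 0.0071 0.0448] [-1.2165 -0.0357 -0.0982] yaw 54.06318561640734
horiz local 0.045413340487345424 0.008772280744039806
[0.5591943  0.13136543 0.1083652 ] [-0.93822882  0.32070984  0.74840517  1.82904146 -0.23930195  1.07648234
 -0.73022139] 0.0007612926928710362
```

View pics/w13.png

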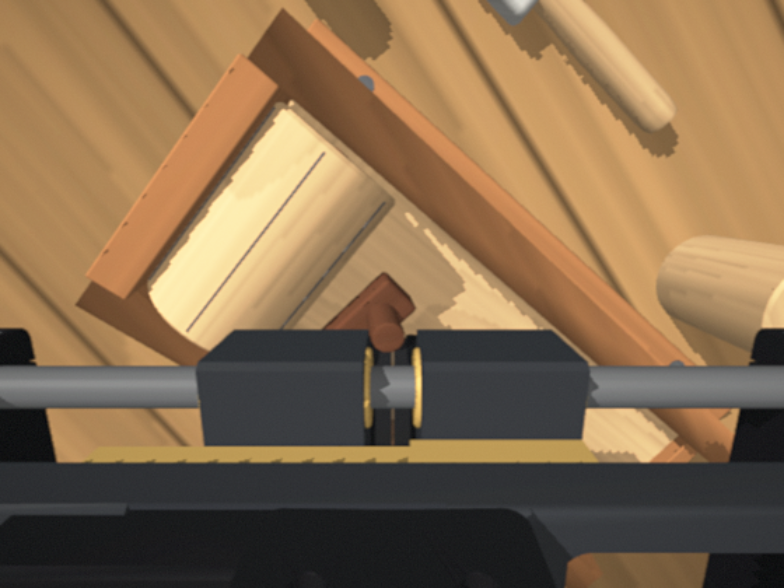

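View pics/w13_scene.png

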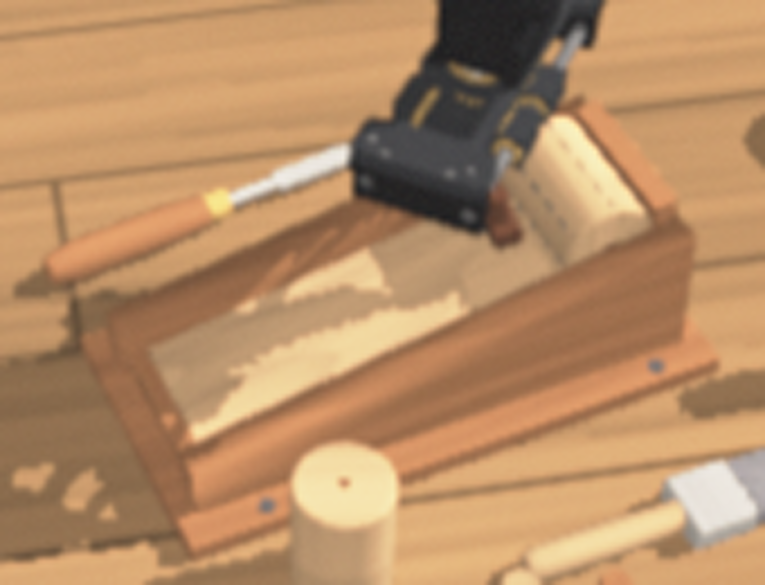

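Call:
{"name": "carry_out", "arguments": {
  "translation": [
    [-0.05, 0.25, 0.04],
    [-0.05, 0.25, 0.04],
    [-0.05, 0.2, 0.03],
    [-0.01, 0.06, 0.0],
    [0, 0, 0]
  ],
  "twist": [0, 0, 0, 0, 0],
  "grip": [0, 0, 0, 0, 0]
}}

```text
clock: 14.45
eef_pos: [0.5557, 0.1398, 0.2917]
tool_rot: [0.004, 0.891, 0.454, 0.004]
ft_force: [-0.8, -1.6, 0.2]
finger_gap: 0.0008
```

```bash
python3 chk.py w14 top; python3 -c "
from plan import *
s,c=wrist();print(g2w(*tipg(s)),ong(c,388/1.4,335/1.4,.059))"
```

```text
14.45 [0.5557 0.1398 0.2917] tip gutter [0.0606 0.0068 0.0448] [-0.8063 -1.5835  0.188 ] yaw 54.00251428196735
horiz local 0.05312128414863622 0.008526081315442637
[0.5576 0.139  0.1097] [ 0.0753 -0.0042  0.059 ]
```

View pics/w14.png

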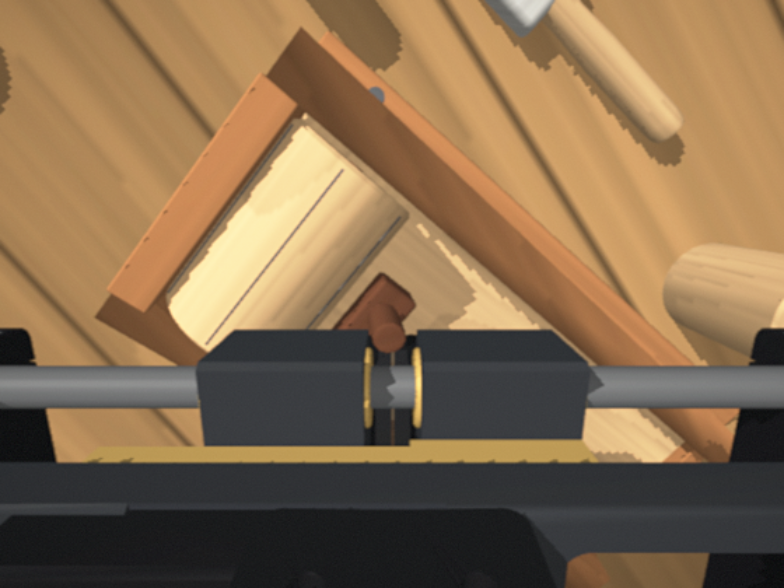

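View pics/w14_top.png

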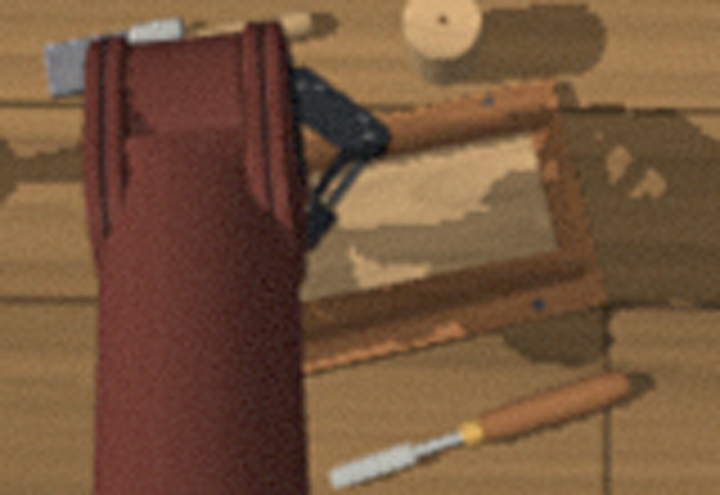

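Call:
{"name": "carry_out", "arguments": {
  "translation": [
    [-0.03, 0.1, 0.02],
    [-0.02, 0.08, 0.01],
    [0, 0, 0],
    [0.2, -0.5, 0],
    [0.5, -1.2, 0],
    [0.3, -1, 0.5],
    [0, 0, 3],
    [0, -1, 4],
    [0, -2, 4],
    [0, -2, 2]
  ],
  "twist": [0, 0, 0, 0, 0, 0, 0, 0, 0, 0],
  "grip": [0, 0, 0, 0, 0, 0, 0, 0, 0, 0]
}}

```text
clock: 15.6
eef_pos: [0.5653, 0.0592, 0.4296]
tool_rot: [0.005, 0.891, 0.454, 0.001]
ft_force: [0.7, -0.1, 0.6]
finger_gap: 0.0005
```

Call:
{"name": "carry_out", "arguments": {
  "translation": [
    [0, -1.5, 0],
    [0, -1.5, 0],
    [0, -1, 0],
    [0, 0, 0],
    [0, 0, 0],
    [0, 0, 0],
    [0, 0, 0]
  ],
  "twist": [8, 8, 8, 8, 8, 8, 2],
  "grip": [0, 0, 0, 0, 0, 0, 0]
}}

```text
clock: 16.3
eef_pos: [0.5664, 0.0027, 0.4383]
tool_rot: [0.005, 0.608, 0.794, 0.009]
ft_force: [0.4, 0.1, 0.0]
finger_gap: 0.0002
```

```bash
python3 chk.py w15 scene
```

```text
16.3 [0.5664 0.0027 0.4383] tip gutter [-0.0458  0.0275  0.2125] [0.3681 0.1075 0.0319] yaw 105.14853780918318
horiz local -0.08258851185431006 0.0310307471276713
```

View pics/w15.png

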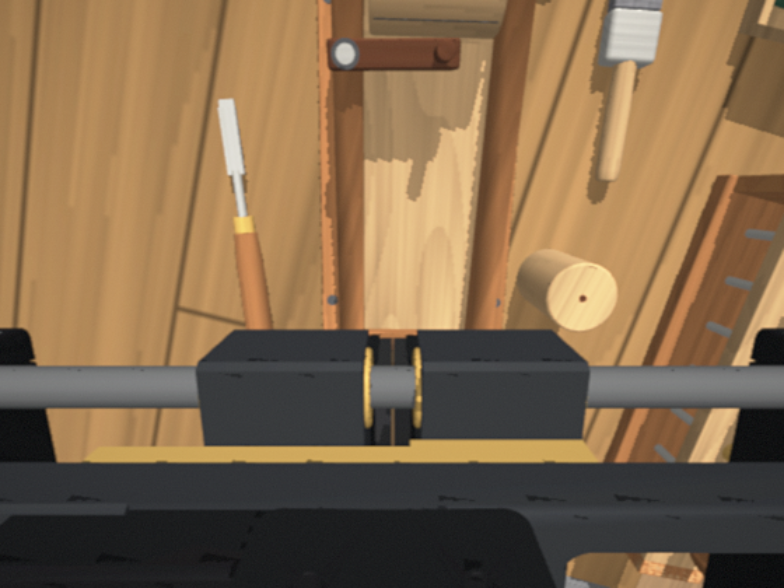

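View pics/w15_scene.png

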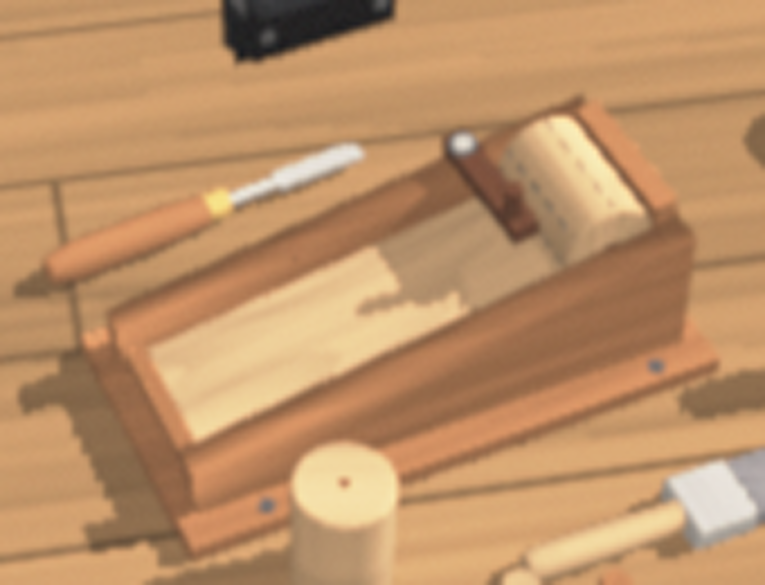

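Run:
```python
from plan import *
s,c=wrist(); im=c["image"]; z=cv2.resize(im[0:70,210:380,::-1],None,fx=4.6,fy=4.6,interpolation=cv2.INTER_CUBIC); cv2.imwrite("pics/w16.png",z)
g=cv2.cvtColor(im,cv2.COLOR_RGB2GRAY).astype(float)
# edges per column: downslope bar edge & upslope bar edge, roller lower edge
for u in range(255,322,5):
    col=g[15:62,u]; print(u, im[24:54:2,u].astype(int).sum(1)//3)
```

```text
255 [84 88 85 74 74 80 87 89 87 83 76 71 57 50 78]
260 [124 127  89  76  73  74  74  73  76  73  73  68  54  76 131]
265 [ 92 128  88  73  74  73  73  75  76  72  72  72  53  87 130]
270 [ 89 124  78  73  74  74  71  73  74  73  71  72  54  83 122]
275 [ 90 124  84  73  76  72  71  74  73  75  73  72  50  88 131]
280 [ 86 121  82  75  74  73  71  74  72  74  73  71  49  92 135]
285 [ 87 121  75  74  74  71  70  74  76  75  71  72  49  89 135]
290 [ 85 119  82  76  74  70  70  75  73  72  71  69  47 101 127]
295 [ 86 119  83  74  72  71  74  73  75  75  73  68  49 106 137]
300 [ 88 101  83  74  73  71  72  73  73  73  72  70  46 108 135]
305 [ 88  99  82  73  71  71  71  73  74  72  71  69  46 106 134]
310 [ 90  93  76  76  68  53  42  42  41  45  50  54  42 106 134]
315 [ 90  94  82  77  75  76  74  77  73  55  43  53  40 129 140]
320 [ 90  85  84  78  74  72  70  74  73  61  70  69  39 128 140]
```

View pics/w16.png

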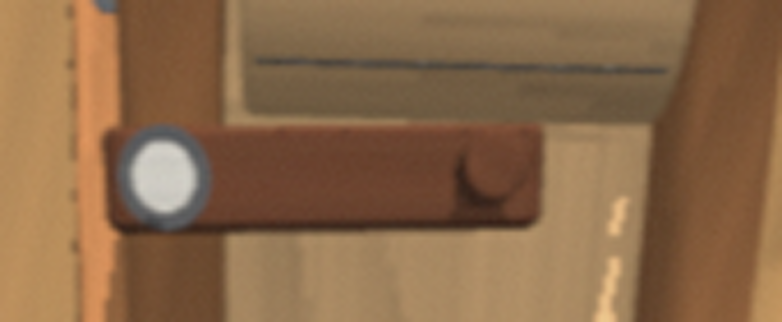

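Run:
```python
from plan import *
from scipy.ndimage import gaussian_filter1d
s,c=wrist(); im=c["image"].astype(float); g=im.sum(2)/3
def edge(us,r0,r1,sign):
    out=[]
    for u in us:
        d=np.gradient(gaussian_filter1d(g[:,u],.7))*sign; k=r0+np.argmax(d[r0:r1]); a,b,e=d[k-1:k+2]; out.append((u,k+.5*(a-e)/(a-2*b+e)))
    return out
def rep(n,ed,z):
    P=np.array([ong(c,u,v,z)[:2] for u,v in ed]); f=np.polyfit(P[:,1],P[:,0],1); f=np.polyfit(*(lambda m:(P[m,1],P[m,0]))(abs(P[:,0]-np.polyval(f,P[:,1]))<.001),1)
    print(n,"dx/dy",f[0],"x at y=0,.056",np.polyval(f,[0,.056]),"resid",np.std(P[:,0]-np.polyval(f,P[:,1])))
rep("bar down edge",edge(range(258,305),46,54,1),.038)
rep("bar up edge",edge(range(262,304),25,31,-1),.038)
rep("pencil",edge(range(268,350),12,16,-1),.03)
pv=ong(c,(163/4.6+210),(176/4.6),.039);pg=ong(c,(496/4.6+210),(167/4.6),.059);print(pv,pg)
```

```text
bar down edge dx/dy -0.02944426431324911 x at y=0,.056 [0.0661 0.0644] resid 7.267492091899668e-05
bar up edge dx/dy -0.01910781170065667 x at y=0,.056 [0.0835 0.0824] resid 6.337435755677635e-05
pencil dx/dy 0.0004787433908582199 x at y=0,.056 [0.0959 0.0959] resid 0.00011671583208926472
[0.0743 0.0582 0.039 ] [ 0.0753 -0.0038  0.059 ]
```

The bar is square to within about 1.4° and the roller is seated. One comparison with the starting views for the bystanders, then I hand it in.

Run:
```python
from h import *
for n in("scene","top"):
    a=cv2.imread(f"pics/{n}0.png");b=env.camera(n)["image"][:,:,::-1]; cv2.imwrite(f"pics/{n}_end.png",b)
    d=cv2.absdiff(a,b).max(2); m=cv2.morphologyEx((d>60).astype(np.uint8),cv2.MORPH_OPEN,np.ones((3,3)))
    k,_,st,_=cv2.connectedComponentsWithStats(m); print(n,[tuple(map(int,x)) for x in st[1:] if x[4]>25])
print(env.read_state()["clock"]); env.finish_job()
```

```text
scene [(224, 0, 16, 31, 345), (272, 0, 36, 104, 2191), (434, 0, 67, 72, 2317), (217, 40, 10, 47, 271), (459, 47, 17, 3, 51), (248, 53, 9, 14, 91), (254, 102, 49, 52, 1418), (259, 134, 7, 4, 27), (348, 140, 17, 6, 73), (314, 142, 33, 15, 345), (358, 147, 10, 5, 44), (276, 152, 38, 22, 465), (363, 152, 10, 4, 30), (76, 154, 197, 21, 1692), (187, 164, 87, 14, 674), (159, 169, 26, 6, 91), (123, 173, 26, 5, 93), (343, 186, 25, 24, 273), (301, 192, 22, 12, 148), (7, 202, 12, 11, 96), (331, 203, 11, 12, 84), (259, 221, 15, 12, 106), (260, 241, 6, 8, 32), (8, 247, 12, 6, 49), (224, 251, 24, 25, 371), (268, 250, 9, 6, 34), (107, 259, 25, 8, 127), (87, 264, 87, 23, 1043), (0, 275, 24, 27, 424), (24, 276, 56, 22, 702), (90, 285, 4, 8, 30), (133, 289, 6, 7, 37), (114, 291, 13, 8, 72), (112, 298, 28, 13, 208), (21, 305, 19, 7, 79), (0, 308, 17, 7, 87)]
top [(277, 148, 6, 13, 51), (284, 149, 8, 9, 45), (293, 149, 11, 5, 42), (309, 148, 18, 9, 85), (276, 159, 26, 29, 354), (273, 192, 47, 37, 1181), (227, 207, 13, 28, 186), (447, 211, 4, 9, 29), (247, 213, 10, 20, 129), (316, 229, 8, 6, 35), (318, 236, 6, 8, 38), (305, 250, 19, 10, 94), (307, 260, 17, 17, 209), (271, 264, 17, 8, 82), (307, 279, 16, 29, 352), (17, 336, 146, 84, 3129), (301, 346, 21, 19, 251), (264, 360, 24, 5, 85), (278, 366, 10, 3, 30), (293, 366, 24, 4, 90), (284, 393, 25, 12, 205), (247, 409, 34, 11, 191)]
16.6
the job is handed in; nothing more can be done
```

View pics/scene_end.png

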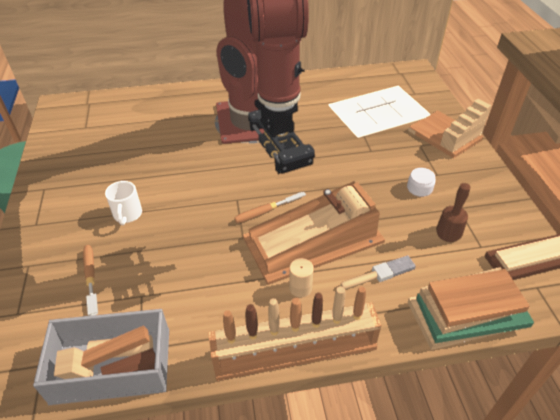

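The roller is in the seat against the stop, and the turn-button's bar lies across the gutter behind it. I handed the job in at 16.6 s with the gripper raised well clear of everything.

- **Roller:** I rolled it up steadily, at about 5 cm/s and slower near the top, with two fingertips until it dropped in. It has not moved since I let go of it.
- **Turn-button:** I pushed the peg round with the closed fingertips. In the last wrist view the bar's edges are 0.02–0.03 rad past square, and the roller's pencil line is square to within 0.001 rad. The bar does not touch the roller.
- **Other things on the bench:** in the end view they stand where they were at the start. My image-difference check did not settle this by itself, because the arm and its shadow had moved too; I judged it by eye.
- **Disagreement:** the pivot measured 1–3 mm off the given position. I put this down to the camera calibration and it did not matter.
- **Force:** the largest wrist force read after each move was about 2 N.

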